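Seat the tube rotor on its key and clamp it

TASK

The two-tube rotor on the small white spinner is sitting too high, resting on top of the spindle's yellow cross key. Turn it round on its spindle until its keyway meets the key and it drops fully home, then push the red-handled clamp all the way in over the end of the rotor's arm. Leave the rotor down and clamped, let go of everything, and do not disturb the other things on the table.

Things in the scene. Friction and masses are not known exactly. Their poses are not given: they have to be found in the camera images.
- drive: Fixed white spinner base, 60 mm high. Origin on the table under the spindle axis, z up. It reaches 110 mm either way in x, 130 mm to +y, 190 mm to -y. An upright steel spindle, 20 mm thick, tops out 141 mm above the table; round its foot a dark collar, 80 mm across, top at 65 mm. The clamp's grey pedestal, 52 mm wide, stands at y -123 to -185 mm, up to 102 mm.
- key (a point): Centre of the top of the yellow cross key through the spindle, on the spindle axis, 77 mm above the table, axes as the base's. The key is 76 mm long along the base's x, 16 mm wide, and stands 12 mm above the collar.
- rotor: Loose aluminium rotor threaded on the spindle, about 0.35 kg. Origin on its axis at the hub's underside, z up, two arms along its y. Origin 77 mm above the table when riding on the key, 65 mm when home. Hub 60 (x) by 56 (y) mm, 56 mm high; across its underside along x a keyway 20 mm wide, 14 mm deep, marked by yellow patches. Arms 20 mm wide, 16 to 24 mm up, 100 mm out from the axis.
- cup_a (a point): Centre of the upper rim of the blue round cup on the rotor's +y arm, 60 mm from the axis and 60 mm above the hub's underside. The cup is 34 mm across and 50 mm tall; a white cap, 22 mm across, stands 15 mm higher. Riding on the key, the rotor turns with 1 to 5 N at a cup and may rock by 2 degrees; once home the key stops it from turning.
- cup_b (a point): The same point of the like cup on the rotor's -y arm. The rotor fits the key either way round, with its arms along the base's y axis (within about 3 degrees), so it never needs more than a quarter turn.
- clamp (a joint): Clamp slide on the base's -y side: 0 = fully open, 0.034 m = fully in. Slides along the base's +y, towards the spindle, takes about 2 N and stays where left. In, its steel lip (34 mm wide, underside 92 mm above the table) covers the last 15 to 20 mm of the arm; pushed in too early it bars the rotor from dropping. Fully open, the lip ends 115 mm from the axis, clear of the arms.
- clamp_handle (a point): Centre of the top face of the clamp's red handle, an upright block 34 mm along the base's x, 18 mm along the base's y, standing from 100 to 141 mm above the table; it moves with the slide (fully open, 150 mm from the spindle axis on the base's -y side).
- reagent_bottle: Bystander: blue bottle, 64 mm across, 150 mm tall, black cap; origin at the centre of its underside.
- strip_jar: Bystander: white jar with black cap, 50 mm across, 110 mm tall; origin at the centre of its underside.
- slide_box: Bystander: yellow slide box 80 x 60 x 30 mm; origin at the centre of its underside.
- tube_rack: Bystander: black tube rack 100 x 200 x 45 mm with three red-capped tubes up to 75 mm; origin at the centre of its underside.
- spatula_box: Bystander: flat blue and white carton 90 x 180 x 45 mm; origin at the centre of its underside.
- slide_tray: Bystander: small open cardboard tray 90 x 70 x 22 mm; origin at the centre of its underside.
- marker: Bystander: red marker pen 120 mm long, 16 mm thick; origin at the middle of its underside.
There are look-alikes about, which are no part of the job. What is shaped like the rotor but pink is not meant.

How it is judged:
On the way, in this order (a step that is already met when the one before it is completed fails the run):
1. the rotor has dropped home over the key (hub underside within 3.5 mm of the collar, arms along the base's y axis) (z of rotor in the frame of drive below 0.0685 m and angle between the y axis of rotor and the y axis of drive, either way round below 0.12 rad and angle between rotor's own z axis and vertical below 0.05 rad), for 0.2 s.
2. the clamp is pushed in over the arm (all of step 1 and value of joint clamp above 0.03 m), for 0.2 s.
At the end, for the whole second after the job is handed in: The rotor is home over the key (hub underside less than 3.5 mm above the collar, arms within 0.12 rad of the base's y axis, tilted less than 0.05 rad), the clamp slide is in by more than 30 of its 34 mm, and the rotor is at rest (all of step 2 and linear speed of rotor below 0.02 m/s); the robot touches nothing.
It fails at once if one of the seven bystanders is moved by more than 20 mm (distance of any of reagent_bottle, strip_jar, slide_box, tube_rack, spatula_box, slide_tray, marker from where it was at the start of the episode above 0.02 m).
It also fails if it takes over 51 s, if anything falls off the work surface, if the arm or the gripper's body presses on something with over 40 N, if the wrist force passes 120 N, or if a joint passes its speed limit or range.

ROBOT

A 6-joint arm with a two-finger parallel gripper is mounted at the origin on the work surface. World frame = base frame: x ahead of the robot, y to its left, z up, the work surface at z = 0. Lengths are in m, angles in rad, forces in N, time in s.
With the tool pointing down it reaches from about 0.3 to 0.95 m from the base axis. Payload 3.1 kg.
Tool frame: the origin (TCP) lies at the very end of the fingers, on their centre line; the grasp point (between the pads) lies 19 mm behind it (bot.grasp_offset is the distance from the TCP to the grasp point, in m); z points along the fingers, y is the direction in which the jaws open and shut (so a half turn about z gives the same grasp; the last joint's range is limited). The gripper opens to 85 mm and grips with 20 to 120 N. Pads are 22 mm wide; open, the fingers measure 114 mm over their backs; the gripper's body (76 mm by 85 mm) begins 54 mm behind the grasp point. The pads swing forward as they close: fully open they stand 13 mm farther back than shut.
Start: joints at [1.272, 0.308, 1.634, -0, 1.2, -0.07], TCP at [0.142, 0.609, 0.197] pointing down, gripper open.
Joint ranges: [-3.06, 3.06], [-0.79, 1.96], [0.05, 2.63], [-1.19, 4.34], [0.05, 2.64], [-2.94, 2.94]. Speed limits (rad/s): [2.79, 2.79, 3.14, 3.14, 3.14, 3.14].

INTERFACE

Orientations are given as a rotation vector (axis times angle).
In Python, from rig import readout, grab_frame, get_calibration, bot, silhouettes, mark_of gives the robot as it stands.
- The arm moves only by the shell command python3 -m inch 'ROWS' [OPENING] [FORCE]. ROWS is JSON, a list of rows, each a list of 6 numbers: the shift along the tool's x, y, z in m, then the turn, a rotation vector about the tool's x, y, z in degrees. A call has exactly 10 rows; each row shifts and turns the pose as measured when the row begins, along the tool's axes as they then stand; what a row does not reach is not made up. A row lasts 1/8 s, in which the tool goes at most 62.5 mm and 10.7 degrees, less where a joint would pass 70% of its speed; a pose out of reach is approached as far as the arm can. A call with a gripper value outside its range is refused whole. OPENING is the opening in per cent of the stroke, from 0 (shut) to 100 (fully open), set as the call begins (- or left out, the last holds). The fingers move at their own pace and stop on an object; FORCE is the grip in N (left out, the last holds). Time passes only in rows, so rows that do not move let the fingers close, or fill a call up. It gives the time, the measured TCP pose, the force and the opening at its end, in the units of the state.
- readout.state(): the state, without advancing time (a new reading comes with each control period).
- grab_frame(name): name is "scene" or "side" or "wrist"; returns (picture, depth): 384x512x3 uint8, red, green, blue; 384x512 float32, m along the optical axis (not along the pixel's ray), 0 where there is no reading.
- get_calibration(name): a dict with "vfov" (degrees; the focal length in pixels is half the picture's height over the tangent of half this angle, whatever the lens; pixels are square), "cx", "cy" (the principal point, pixels), "k1" (the pictures are not rectified: a ray, as slopes to the right and down, at radius r is drawn at 1 + k1 r^2 times it, then the intrinsics apply), "R" (3x3) and "t" (3): a world point X has camera coordinates R X + t; the wrist camera has in their place "T_tool_cam" (4x4, takes a point from camera to tool coordinates, whose origin is the TCP and whose axes are the flange's). Camera axes: x right, y down, z forward; pixel columns grow to the right and rows downward; lengths in m; the calibration is good to about 2 mm. A picture is of the moment at which its call begins: read the wrist's pose just before it. get_calibration takes no time and is no camera call.
- bot.job_done(): hands the job in, once; it reports no verdict.
Trained networks look in the newest picture that a camera, given by its name, has taken for a name from the list of things; names that differ only in an ending like _2 or _b are one class to them, and where a whole thing is asked for, a point or a joint stands for the part that bears it (a point fixed in the world has none). Each returns a list of dicts, best first, with "p" (0 to 1); they miss things now and then, are a little off and sometimes report something else, mostly with a low value. They report only what shows in the picture. A call takes as long as a camera call. They do not tell look-alikes from the thing itself.
- silhouettes(camera, name): "pixels" (384x512 bool, what is visible of it) and "bbox" ([left, top, width, height] in pixels, round what is visible of it).
- mark_of(camera, name): "centre" ([column, row] in pixels: a listed point, or the origin of a listed thing).
The state is a dict: "time": time; "joints": joint angles; "dq": joint speeds; "joint_torque": joint torques, N m; "tcp_pos": TCP position; "tcp_rot": TCP orientation; "wrist_force": force on the tool from outside, world axes, zero at the start; "ft_torque": the same for the moment, N m; "finger_gap": opening from 0.0 (shut) to 1.0 (fully open).
Only numpy, scipy, OpenCV 4.12 (cv2) and the standard library are available. Lean on these libraries where they do the work, as an engineer would, in place of code of your own. Each camera call takes 0.05 s, during which the arm holds its last target.

## Working session

There is one attempt and no reset: what is moved stays moved. The work goes in short steps, Python scripts to look and compute and a shell command to move; the robot and the scene stay as the last step left them, time stands still between calls to the robot, and variables do not carry over. Pictures are saved under pics/ and viewed, and the job is handed in when it is done.

```bash
mkdir -p pics; ls
cat > h.py <<'E'
import numpy as np, cv2
from scipy.spatial.transform import Rotation as Ro
from rig import readout, grab_frame, get_calibration, bot, silhouettes, mark_of
def K(c):
    f=192/np.tan(np.radians(c['vfov'])/2); return f
def ray(c,u,v):
    f=K(c); xd=(u-c['cx'])/f; yd=(v-c['cy'])/f
    rd=np.hypot(xd,yd); r=rd
    for _ in range(30): r=rd/(1+c['k1']*r*r)
    s=r/rd if rd>1e-9 else 1
    return np.array([xd*s,yd*s,1.])
def cam(name):
    c=get_calibration(name)
    if 'R' in c: R=np.array(c['R']);t=np.array(c['t']); return c,R.T,-R.T@t
    s=readout.state(); T=np.array(c['T_tool_cam']); Rt=Ro.from_rotvec(s['tcp_rot']).as_matrix()
    return c,Rt@T[:3,:3],Rt@T[:3,3]+np.array(s['tcp_pos'])
def at_z(cm,u,v,z):
    c,R,o=cm; d=R@ray(c,u,v); return o+d*(z-o[2])/d[2]
def at_d(cm,u,v,d):
    c,R,o=cm; return o+R@ray(c,u,v)*d
def proj(cm,P):
    c,R,o=cm; p=R.T@(np.array(P)-o); x,y=p[0]/p[2],p[1]/p[2]; k=1+c['k1']*(x*x+y*y); f=K(c)
    return np.array([c['cx']+f*x*k,c['cy']+f*y*k])
E
python3 - <<'E'
from h import *
for n in ['scene','side','wrist']:
    p,d=grab_frame(n); cv2.imwrite(f'pics/{n}0.png',p[:,:,::-1]); np.save(f'pics/{n}0d.npy',d)
    cm=cam(n); print(n,cm[2].round(3),cm[0]['vfov'],cm[0]['k1'])
    for o in ['drive','key','rotor','cup_a','cup_b','clamp_handle']:
        for r in mark_of(n,o)[:3]: print(o,r['p'],np.round(r['centre'],1))
E
```

```text
pics
scene [1.032 0.475 1.06 ] 51.052261080795994 -0.07980268436642061
drive 0.93 [221.7 240.8]
key 0.67 [216.4 231.5]
rotor 0.78 [216.5 127.8]
rotor 0.62 [216.8 232.8]
cup_a 0.95 [212.8 130.5]
cup_a 0.87 [199.5 227.5]
cup_a 0.8 [211.9 107.8]
cup_b 0.95 [212.8 130.5]
cup_b 0.87 [199.5 227.5]
cup_b 0.8 [211.9 107.8]
clamp_handle 0.78 [169.8 198.1]
side [-0.139 -0.897  0.809] 50.12228309173836 0.029382387526554962
drive 0.59 [283.3 210.5]
drive 0.44 [285.1 191.1]
drive 0.32 [325.2 196.4]
key 0.76 [285.4 189.4]
key 0.24 [330.  318.6]
rotor 0.97 [243.4 330.3]
rotor 0.8 [284.  193.1]
cup_a 0.92 [266.3 178.1]
cup_a 0.71 [253.  295.3]
cup_a 0.55 [301.2 172.6]
cup_b 0.92 [266.3 178.1]
cup_b 0.71 [253.  295.3]
cup_b 0.55 [301.2 172.6]
clamp_handle 0.68 [323.2 195.4]
wrist [0.067 0.627 0.374] 64.98341409867176 0.018520730011970663
```

View pics/scene0.png

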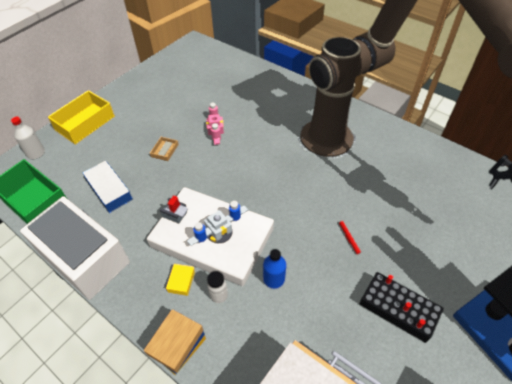

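View pics/side0.png

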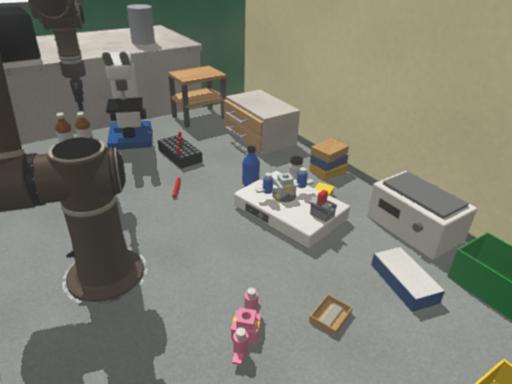

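Run:
```python
from h import *
for n,L in [('scene',[('drive',221.7,240.8,0),('key',216.4,231.5,.077),('rotor',216.8,232.8,.077),('cup1',199.5,227.5,.137),('handle',169.8,198.1,.141)]),('side',[('drive',283.3,210.5,0),('key',285.4,189.4,.077),('rotor',284,193.1,.077),('cup1',266.3,178.1,.137),('cup2',301.2,172.6,.137),('handle',323.2,195.4,.141)])]:
    cm=cam(n)
    for a,u,v,z in L: print(n,a,at_z(cm,u,v,z).round(4))
```

```text
scene drive [ 0.5852 -0.018   0.    ]
scene key [ 0.6027 -0.0152  0.077 ]
scene rotor [ 0.6054 -0.0113  0.077 ]
scene cup1 [ 0.6472 -0.0312  0.137 ]
scene handle [ 0.6253 -0.1677  0.141 ]
side drive [ 0.5963 -0.0213  0.    ]
side key [ 0.6057 -0.0121  0.077 ]
side rotor [ 0.588  -0.0276  0.077 ]
side cup1 [5.334e-01 4.000e-04 1.370e-01]
side cup2 [ 0.6513 -0.0305  0.137 ]
side handle [ 0.6168 -0.1747  0.141 ]
```

The white spinner is at about (0.60, -0.02). The handle, at scene pixel (170,198), is on its -y side. The pink look-alike is behind it at scene (215,122). I'll bring the wrist camera over the spinner for an exact measurement.

Run:
```python
from h import *
s=readout.state(); R=Ro.from_rotvec(s['tcp_rot']).as_matrix(); print(R.round(3)); print(np.array(get_calibration('wrist')['T_tool_cam']).round(3))
d=np.array([0.60,-0.02,0.30])-s['tcp_pos']; print(R.T@d)
```

```text
[[-0.974  0.227  0.   ]
 [ 0.227  0.974  0.   ]
 [ 0.     0.    -1.   ]]
[[ 0.002 -0.953 -0.302  0.077]
 [ 1.     0.001  0.001  0.   ]
 [-0.001 -0.302  0.953 -0.177]
 [ 0.     0.     0.     1.   ]]
[-0.58886522 -0.50840951 -0.10261336]
```

```bash
python3 -m inch '[[-0.02,-0.02,-0.05,0,0,0],[-0.035,-0.03,-0.04,0,0,0],[-0.042,-0.036,-0.013,0,0,0],[-0.042,-0.036,0,0,0,0],[-0.042,-0.036,0,0,0,0],[-0.042,-0.036,0,0,0,0],[-0.042,-0.036,0,0,0,0],[-0.042,-0.036,0,0,0,0],[-0.042,-0.036,0,0,0,0],[-0.042,-0.036,0,0,0,0]]' 100
python3 - <<'E'
from h import *
s=readout.state(); R=Ro.from_rotvec(s['tcp_rot']).as_matrix(); print(R.round(3),s['joints'])
d=np.array([0.60,-0.02,0.30])-s['tcp_pos']; print(R.T@d)
E
```

```text
time: 2.3
tcp_pos: [0.4552, 0.1829, 0.3064]
tcp_rot: [0.344, 3.114, 0.008]
wrist_force: [1.0, 0.3, -0.0]
finger_gap: 1.002
[[-0.976  0.218  0.009]
 [ 0.218  0.976  0.004]
 [-0.008  0.006 -1.   ]] [ 2.92230293e-01 -5.04339370e-02  1.81659821e+00  1.42202572e-03
  1.36538594e+00 -1.05880686e+00]
[-0.18551169 -0.16643837  0.00686995]
```

```bash
python3 -m inch '[[-0.04,-0.036,0,0,0,0],[-0.042,-0.036,0,0,0,0],[-0.042,-0.036,0,0,0,0],[-0.042,-0.036,0,0,0,0],[-0.02,-0.02,0,0,0,0],[0,0,0,0,0,0],[0,0,0,0,0,0],[0,0,0,0,0,0],[0,0,0,0,0,0],[0,0,0,0,0,0]]' 100
python3 - <<'E'
from h import *
s=readout.state(); print(s['joints'])
p,d=grab_frame('wrist'); cm=cam('wrist'); cv2.imwrite('pics/w1.png',p[:,:,::-1]); np.save('pics/w1d.npy',d); 
Z={'drive':0,'key':.077,'rotor':.077,'cup_a':.137,'clamp_handle':.141}
for o in Z:
    for r in mark_of('wrist',o)[:3]: print(o,r['p'],np.round(r['centre'],1),at_z(cm,*r['centre'],Z[o]).round(4))
E
```

```text
time: 3.55
tcp_pos: [0.605, -0.0256, 0.3079]
tcp_rot: [0.348, 3.111, 0.012]
wrist_force: [-0.5, 0.4, 0.1]
finger_gap: 1.004
[-0.11875084  0.18407121  1.56448456  0.00805013  1.38199501 -1.46798093]
drive 0.96 [257.3 131.7] [ 0.5921 -0.0167  0.    ]
rotor 0.64 [260.6 142.9] [ 0.5975 -0.0144  0.077 ]
cup_a 0.83 [259.7 197.1] [ 0.6519 -0.029   0.137 ]
cup_a 0.75 [260.1  93.7] [ 0.5343 -0.0026  0.137 ]
clamp_handle 0.59 [151.3 201.5] [ 0.6267 -0.1576  0.141 ]
```

View pics/w1.png

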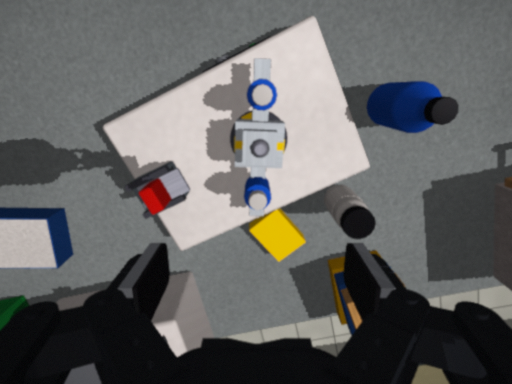

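Run:
```python
from h import *
cm=cam('wrist')
C=np.array([at_z(cm,u,v,.06) for u,v in [(314,17),(104,127),(180,249),(369,165)]]); print(C.round(3))
# drive corners in base: +y side y=.13, -y side y=-.19 ; x=+-.11
B=np.array([[-.11,.13],[-.11,-.19],[.11,-.19],[.11,.13]])
a=C[:,:2]-C[:,:2].mean(0); b=B-B.mean(0)
th=np.arctan2((b[:,0]*a[:,1]-b[:,1]*a[:,0]).sum(),(b*a).sum()); R=np.array([[np.cos(th),-np.sin(th)],[np.sin(th),np.cos(th)]])
o=C[:,:2].mean(0)-R@B.mean(0); print('yaw',np.degrees(th),o, 'res',(C[:,:2]-o-B@R.T).round(4))
print('spindle',at_z(cm,260,148,.141))
c1=at_z(cm,259.7,197.1,.137);c2=at_z(cm,260.1,93.7,.137);d=c2-c1;print('cups',(c1+c2)/2,np.linalg.norm(d),np.degrees(np.arctan2(d[1],d[0])))
for u,v in [(257,202),(263,92)]: print('cap',at_z(cm,u,v,.152))
h=o+R@[0,-.15];print('handle exp',h)
s=readout.state();Rt=Ro.from_rotvec(s['tcp_rot']).as_matrix();print('tooly ang',np.degrees(np.arctan2(Rt[1,1],Rt[0,1])))
dp=np.load('pics/w1d.npy')
for u,v in [(260,148),(245,135),(275,130),(163,195),(230,210)]: print(u,v,at_d(cm,u,v,dp[v,u]).round(4))
```

```text
[[ 0.462  0.083  0.06 ]
 [ 0.532 -0.22   0.06 ]
 [ 0.736 -0.176  0.06 ]
 [ 0.667  0.13   0.06 ]]
yaw 12.778464473084938 [ 0.59257355 -0.01648431] res [[ 0.0059 -0.003 ]
 [ 0.0043  0.0056]
 [-0.0058  0.0018]
 [-0.0044 -0.0045]]
spindle [ 0.59220485 -0.01634586  0.141     ]
cups [ 0.59319889 -0.01661036  0.137     ] 0.12038461089746416 167.26003446275104
cap [ 0.65181037 -0.03343691  0.152     ]
cap [ 5.33230226e-01 -2.92390564e-04  1.52000000e-01]
handle exp [ 0.62575085 -0.16276919]
tooly ang 77.16554035561694
260 148 [ 0.592  -0.0163  0.1423]
245 135 [ 0.5751 -0.0301  0.1329]
275 130 [0.5796 0.0056 0.1159]
163 195 [ 0.628  -0.1507  0.1185]
230 210 [ 0.6891 -0.0824  0.0614]
```

```bash
cat > go.py <<'E'
from h import *
import sys
# x y z yaw(tool y angle deg)
x,y,z,a=map(float,sys.argv[1:5]); s=readout.state(); Rt=Ro.from_rotvec(s['tcp_rot']).as_matrix()
a=np.radians(a); ty=np.array([np.cos(a),np.sin(a),0]); tz=np.array([0,0,-1.]); G=np.stack([np.cross(ty,tz),ty,tz],1)
print('shift mm',(Rt.T@(np.array([x,y,z])-s['tcp_pos'])*1e3).round(1),'turn deg',np.degrees(Ro.from_matrix(Rt.T@G).as_rotvec()).round(2),'gap',s['finger_gap'],'F',np.round(s['wrist_force'],1),'t',s['time'],'q',np.round(s['joints'],2),'tooly',np.degrees(np.arctan2(Rt[1,1],Rt[0,1])).round(2),'pos',np.round(s['tcp_pos'],4))
E
python3 go.py 0.5925 -0.0165 0.1 77.3
```

```text
shift mm [ 16.7   4.9 207.5] turn deg [ 0.51  0.57 -0.14] gap 0.998263931981211 F [0.2 0.9 0.7] t 3.85 q [-0.12  0.18  1.56  0.01  1.38 -1.47] tooly 77.17 pos [ 0.6053 -0.0263  0.3076]
```

```bash
python3 -m inch '[[0.0146,0.0067,0.01,0.5,0.5,-0.1],[0,0,0.04,0,0,0],[0,0,0.04,0,0,0],[0,0,0.03,0,0,0],[0,0,0.015,0,0,0],[0,0,0,0,0,0],[0,0,0,0,0,0],[0,0,0,0,0,0],[0,0,0,0,0,0],[0,0,0,0,0,0]]' 100; python3 go.py 0.5925 -0.0165 0.1 77.3
```

```text
time: 5.1
tcp_pos: [0.5916, -0.0132, 0.1719]
tcp_rot: [0.346, 3.117, 0.0]
wrist_force: [-0.0, -0.0, -0.5]
finger_gap: 1.0
shift mm [-1.3 -3.1 71.9] turn deg [0.05 0.3  0.03] gap 0.9999214929115289 F [-0.  -0.  -0.5] t 5.1 q [-0.1   0.27  1.74  0.    1.13 -1.45] tooly 77.33 pos [ 0.5916 -0.0132  0.1719]
```

```bash
python3 -m inch '[[-0.001,-0.003,0.0,0,0.3,0],[0,0,0.025,0,0,0],[0,0,0.025,0,0,0],[0,0,0.015,0,0,0],[0,0,0.004,0,0,0],[0,0,0,0,0,0],[0,0,0,0,0,0],[0,0,0,0,0,0],[0,0,0,0,0,0],[0,0,0,0,0,0]]' 100; python3 go.py 0.5925 -0.0165 0.1 77.3;  python3 - <<'E'
from h import *
for n in ['wrist']:
    p,d=grab_frame(n); cv2.imwrite(f'pics/{n}2.png',p[:,:,::-1])
E
```

```text
time: 6.35
tcp_pos: [0.5967, -0.0179, 0.1062]
tcp_rot: [0.346, 3.113, 0.001]
wrist_force: [0.1, 0.0, -0.9]
finger_gap: 0.995
shift mm [4.5 0.4 6.1] turn deg [0.09 0.52 0.  ] gap 0.9954116530865976 F [ 0.1  0.  -0.9] t 6.35 q [-0.1   0.35  1.78  0.    1.   -1.45] tooly 77.3 pos [ 0.5967 -0.0179  0.1062]
```

View pics/wrist2.png

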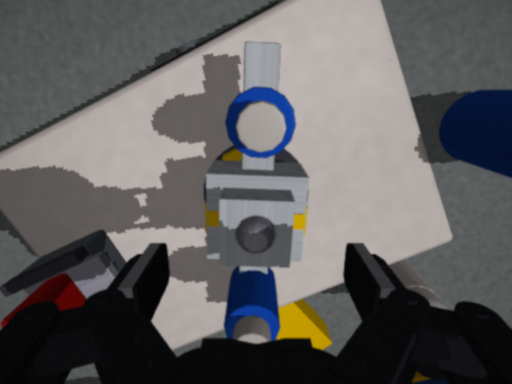

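```bash
python3 -m inch '[[0.0045,0.0004,0.003,0,0.5,0],[0,0,0.005,0,0,0],[0,0,0,0,0,0],[0,0,0,0,0,8],[0,0,0,0,0,8],[0,0,0,0,0,8],[0,0,0,0,0,8],[0,0,0,0,0,8],[0,0,0,0,0,0],[0,0,0,0,0,0]]' 75 20; python3 go.py 0.5925 -0.0165 0.098 12.8;  python3 - <<'E'
from h import *
for n in ['wrist']:
    p,d=grab_frame(n); cv2.imwrite(f'pics/{n}3.png',p[:,:,::-1])
E
```

```text
time: 7.65
tcp_pos: [0.5913, -0.0163, 0.0962]
tcp_rot: [-1.42, -2.799, -0.001]
wrist_force: [0.6, 1.2, -0.0]
finger_gap: 0.753
shift mm [-0.8  0.8 -1.8] turn deg [-0.07 -0.14 23.4 ] gap 0.753217975022326 F [ 0.6  1.2 -0. ] t 7.65 q [-0.1   0.36  1.79  0.    1.   -0.73] tooly 36.2 pos [ 0.5913 -0.0163  0.0962]
```

View pics/wrist3.png

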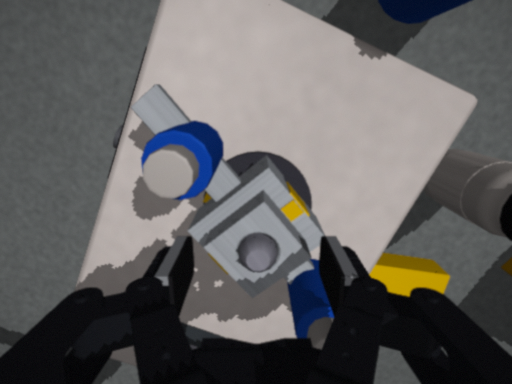

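The fingers are turned about 41° but the rotor hardly moved: its arm still runs from (155,105) to (320,330), so the cage is slack. I'll check the hub's real shape in the depth data.

Run:
```python
from h import *
p,d=grab_frame('wrist'); cm=cam('wrist'); c,R,o=cm
s=readout.state()
H=np.full((60,60),0.); ctr=np.array([.5925,-.0165])
for v in range(60,384,1):
    for u in range(60,420,1):
        if d[v,u]>0:
            P=at_d(cm,u,v,d[v,u]); i=int((P[0]-ctr[0])/.004+30);j=int((P[1]-ctr[1])/.004+30)
            if 0<=i<60 and 0<=j<60 and P[2]<.2: H[i,j]=max(H[i,j],P[2])
for i in range(8,52): print(' '.join('%3d'%round(H[i,j]*1000) for j in range(10,50)))
```

```text
61  61  61  61  61  61  61  61  61  61  61  62  61  61  61  61   0   0   0  61   0   0  99 102 102 102 103 103 102  62  61  61  61  61  62  60   0   0   0   0
 61  61  61  61  62  61  61  61  61  61  61  61  62  62   0   0   0   0   0   0   0   0 102 103 102 102 103 103 101  61  62  61  62  62  62  61   0   0   0   0
 61  62  61  61  61  61  61  62  61  61  61  62   0   0   0   0   0   0   0   0   0   0 102 102 102 103 102 103  62  62  62  62  61  62  61  62  62   0   0   0
 61  61  61  61  61  61  62  61  62  61  61  60   0   0   0   0   0   0   0   0   0   0 137 138 138 137 103 102  62  61  61  61  61  62  61  61  62  61   0   0
 61  61  62  61  62  61  61  61  61  61  61   0   0   0   0   0   0   0   0   0 137 138 138 139 139 138 138 119  61  61  61  61  62  62  62  61  62  61  61   0
 61  61  62  61  61  61  62  61  61  62  62   0   0   0   0   0   0   0   0   0 137 152 153 154 153 153 138 138  62  62  62  61  61  62  62  62  61  62  61   0
 61  61  61  61  62  62  61  61  62  62  61   0   0   0   0   0   0   0   0   0   0 153 153 154 153 154 152 139 133  61  61  62  61  61  61  
[... 5238 characters left out ...]
  62  61  62  61  62  62  62  62  62  61  61  61  61  62  61
 61  61  61  61  61  61  61   0   0   0   0   0   0   0   0   0   0   0   0   0   0   0  60  62  61  62  62  61  61  61  62  61  62  62  61  61  62  62  62  62
 61  61  61  61  61  61   0   0   0   0   0   0   0   0   0   0   0   0   0   0   0   0  61  62  62  61  61  62  62  61  61  61  61  62  61  62  61  62  61  62
 61  61  61  61  60  60   0   0   0   0   0   0   0   0   0   0   0   0   0   0   0   0   0  61  61  62  61  62  62  62  62  61  62  61  62  62  62  62  62  61
 61  61  61  61   0   0   0   0   0   0   0   0   0   0   0   0   0   0   0   0   0   0   0  62  62  62  62  61  61  62  61  61  61  62  62  62  62  62  62  62
```

```bash
python3 -m inch '[[0,0,0,0,0,0],[0,0,0,0,0,0],[0,0,0,0,0,-9],[0,0,0,0,0,-9],[0,0,0,0,0,-9],[0,0,0,0,0,-9],[0,0,0,0,0,0],[0,0,0.005,0,0,0],[0,0,0.005,0,0,0],[0,0,0,0,0,0]]' 100 20; python3 go.py 0.5925 -0.0165 0.088 74;  python3 - <<'E'
from h import *
p,d=grab_frame('wrist'); cv2.imwrite(f'pics/wrist4.png',p[:,:,::-1])
p,d=grab_frame('side'); cv2.imwrite(f'pics/side4.png',cv2.resize(p[100:260,190:400,::-1],None,fx=3,fy=3))
E
```

```text
time: 9.0
tcp_pos: [0.5911, -0.0163, 0.0854]
tcp_rot: [-0.46, -3.105, -0.002]
wrist_force: [0.2, 0.8, 0.6]
finger_gap: 0.999
shift mm [-1.4  0.2 -2.6] turn deg [ 0.06 -0.16 -0.87] gap 0.9988666314759651 F [0.2 0.8 0.6] t 9.0 q [-0.1   0.37  1.79  0.    0.98 -1.38] tooly 73.13 pos [ 0.5911 -0.0163  0.0854]
```

View pics/wrist4.png

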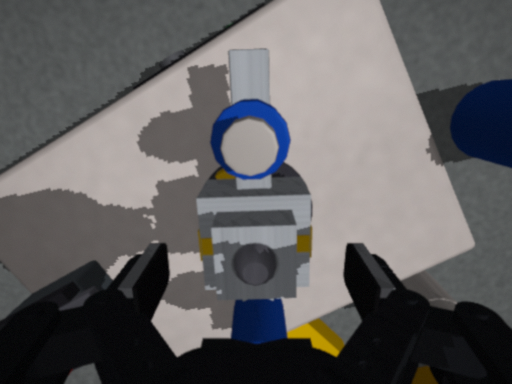

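View pics/side4.png

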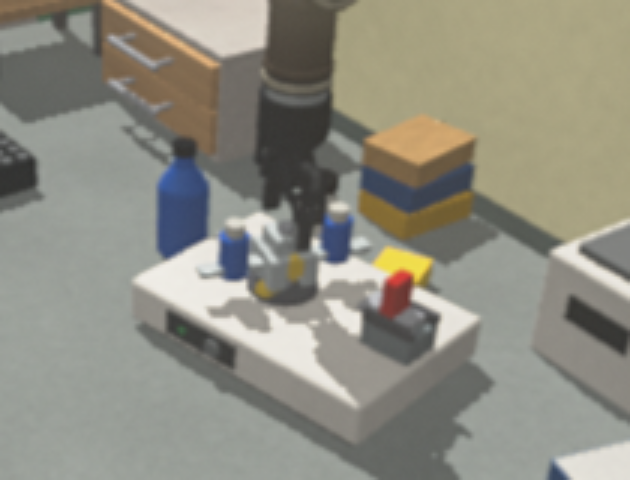

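```bash
python3 -m inch '[[0,0,0,0,0,0],[0,0,0,0,0,0],[0,0,0,0,0,0],[0,0,0,0,0,0],[0,0,0,0,0,0],[0,0,0,0,0,0],[0,0,0,0,0,4],[0,0,0,0,0,8],[0,0,0,0,0,8],[0,0,0,0,0,0]]' 45 20; python3 go.py 0.5925 -0.0165 0.088 12.8;  python3 - <<'E'
from h import *
p,d=grab_frame('wrist'); cv2.imwrite(f'pics/wrist5.png',p[:,:,::-1])
E
```

```text
time: 10.35
tcp_pos: [0.5925, -0.0159, 0.0864]
tcp_rot: [-1.008, -2.975, -0.004]
wrist_force: [-0.1, 0.0, 0.6]
finger_gap: 0.459
shift mm [-0.4 -0.5 -1.6] turn deg [ 0.12 -0.1  39.77] gap 0.4592167887638166 F [-0.1  0.   0.6] t 10.35 q [-0.1   0.37  1.79  0.    0.97 -1.02] tooly 52.57 pos [ 0.5925 -0.0159  0.0864]
```

View pics/wrist5.png

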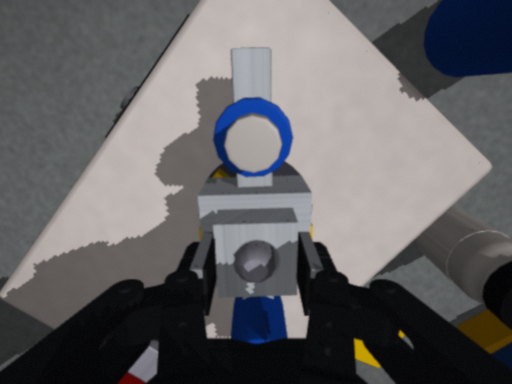

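The grip holds: the rotor keeps the same place in the tool view and has turned with it. I'll turn the remaining 40°.

```bash
python3 -m inch '[[0,0,0,0,0,8],[0,0,0,0,0,8],[0,0,0,0,0,8],[0,0,0,0,0,8],[0,0,0,0,0,5],[0,0,0,0,0,0],[0,0,0,0,0,0],[0,0,0,0,0,0],[0,0,0,0,0,0],[0,0,0,0,0,0]]' 45 20; python3 go.py 0.5925 -0.0165 0.088 12.8;  python3 - <<'E'
from h import *
p,d=grab_frame('wrist'); cv2.imwrite(f'pics/wrist6.png',p[:,:,::-1]); np.save('pics/w6d.npy',d)
E
```

```text
time: 11.65
tcp_pos: [0.5931, -0.0159, 0.0854]
tcp_rot: [1.902, 2.5, 0.006]
wrist_force: [-0.1, 0.3, -2.6]
finger_gap: 0.467
shift mm [-0.4 -0.8 -2.6] turn deg [ 0.17 -0.11  2.68] gap 0.46704834769798903 F [-0.1  0.3 -2.6] t 11.65 q [-0.1   0.37  1.79  0.    0.97 -0.37] tooly 15.48 pos [ 0.5931 -0.0159  0.0854]
```

View pics/wrist6.png

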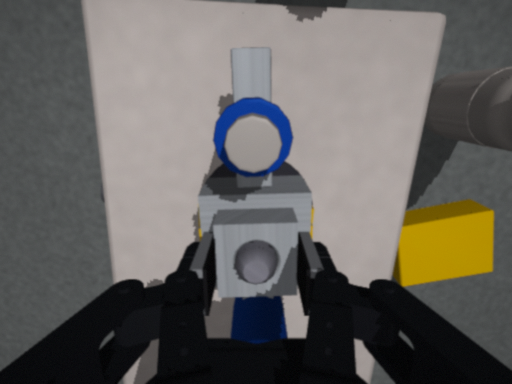

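```bash
python3 -m inch '[[0,0,0,0,0,2.5],[0,0,0,0,0,0],[0,0,0,0,0,0],[0,0,0,0,0,0],[0,0,0,0,0,0],[0,0,0,0,0,0],[0,0,0,0,0,0],[0,0,0,0,0,0],[0,0,0,0,0,0],[0,0,0,0,0,0]]' 55 20; python3 go.py 0.5925 -0.0165 0.088 12.8;  cat > look.py <<'E'
from h import *
import sys
p,d=grab_frame('wrist'); cm=cam('wrist'); cv2.imwrite(f'pics/{sys.argv[1]}.png',p[:,:,::-1])
for n,u,v in [('cap',252,140),('arm',252,70),('spindle',257,260),('hub',228,235),('hub',285,235)]:
    P=[at_d(cm,u+i,v+j,d[v+j,u+i]) for i in (-3,0,3) for j in (-3,0,3) if d[v+j,u+i]>0]; print(n,np.median(P,0).round(4))
E
python3 look.py w7
```

```text
time: 12.95
tcp_pos: [0.5937, -0.0158, 0.0866]
tcp_rot: [1.954, 2.459, 0.007]
wrist_force: [0.4, 0.0, 0.4]
finger_gap: 0.55
shift mm [-0.4 -1.3 -1.4] turn deg [ 0.23 -0.1   0.25] gap 0.5495731077521682 F [0.4 0.  0.4] t 12.95 q [-0.1   0.37  1.79  0.    0.97 -0.33] tooly 13.05 pos [ 0.5937 -0.0158  0.0866]
cap [0.5788 0.0415 0.1401]
arm [0.5717 0.0707 0.0891]
spindle [ 0.5933 -0.0111  0.1411]
hub [ 0.5782 -0.0123  0.1214]
hub [ 0.6072 -0.0057  0.121 ]
```

View pics/w7.png

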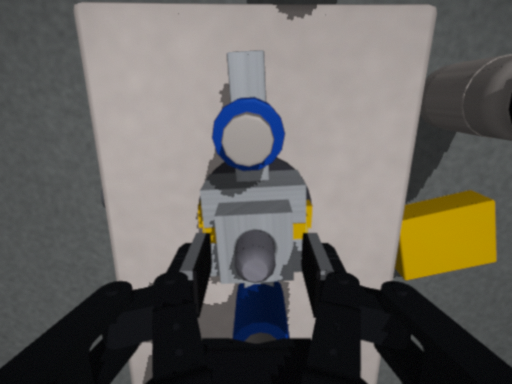

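The rotor dropped: hub top 121 mm, caps 140, arms 89, all 12-13 mm lower, and the arms line up with the base edge. Next I release, rise, and go behind the red handle.

```bash
python3 -m inch '[[0,0,0,0,0,0],[0,0,0,0,0,0],[0,0,-0.02,0,0,0],[0,0,-0.04,0,0,0],[0,0,-0.04,0,0,0],[0,0,-0.03,0,0,0],[-0.03,0,0,0,0,0],[-0.04,0,0,0,0,0],[0,0,0,0,0,0],[0,0,0,0,0,0]]' 90 20; python3 go.py 0.6336 -0.1970 0.118 12.8;  python3 - <<'E'
from h import *
p,d=grab_frame('wrist'); cm=cam('wrist'); cv2.imwrite('pics/w8.png',p[:,:,::-1]); np.save('pics/w8d.npy',d)
for r in mark_of('wrist','clamp_handle')[:2]: print(r['p'],r['centre'],at_z(cm,*r['centre'],.141))
for r in mark_of('wrist','cup_a')[:3]: print(r['p'],r['centre'],at_z(cm,*r['centre'],.125))
E
```

```text
time: 14.25
tcp_pos: [0.6125, -0.0853, 0.2332]
tcp_rot: [1.945, 2.452, 0.017]
wrist_force: [-0.0, 0.8, 0.0]
finger_gap: 0.901
shift mm [-113.2   -6.7  115.4] turn deg [0.92 0.15 0.34] gap 0.9005181116586976 F [-0.   0.8  0. ] t 14.25 q [-0.21  0.25  1.63  0.    1.24 -0.44] tooly 13.14 pos [ 0.6125 -0.0853  0.2332]
0.56 [249.3, 253.4] [ 0.62543668 -0.16083714  0.141     ]
0.89 [246.2, 25.9] [0.57677476 0.04036932 0.125     ]
0.87 [256.8, 161.5] [ 0.61223518 -0.0709034   0.125     ]
0.51 [251.6, 101.0] [ 0.59478428 -0.01753593  0.125     ]
```

View pics/w8.png

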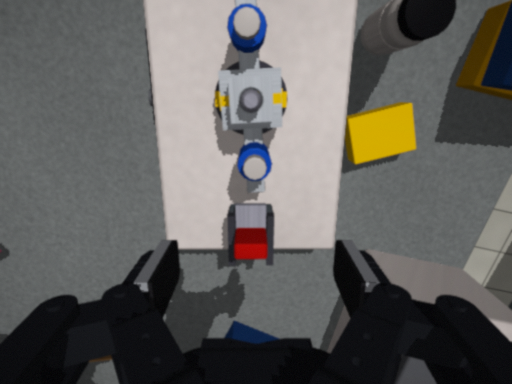

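```bash
python3 -m inch '[[-0.03,-0.004,0,0.9,0.1,0.3],[-0.045,0,0,0,0,0],[-0.036,0,0,0,0,0],[0,0,0,0,0,0],[0,0,0.02,0,0,0],[0,0,0.035,0,0,0],[0,0,0.02,0,0,0],[0,0,0,0,0,0],[0,0,0,0,0,0],[0,0,0,0,0,0]]' 0 20; python3 go.py 0.6336 -0.1970 0.118 12.8
```

```text
time: 15.65
tcp_pos: [0.6305, -0.1828, 0.1502]
tcp_rot: [-1.935, -2.462, 0.002]
wrist_force: [-0.5, 0.3, -0.2]
finger_gap: -0.003
shift mm [-14.8  -0.2  32.1] turn deg [-0.41 -0.42  0.89] gap -0.003031074097549753 F [-0.5  0.3 -0.2] t 15.65 q [-0.35  0.42  1.58  0.    1.15 -0.59] tooly 13.69 pos [ 0.6305 -0.1828  0.1502]
```

```bash
python3 -m inch '[[-0.018,0,0,-0.4,-0.4,0.9],[0,0,0,0,0,0],[0,0,0,0,0,0],[0,0,0.015,0,0,0],[0,0,0.015,0,0,0],[0,0,0,0,0,0],[0,0,0,0,0,0],[0,0,0,0,0,0],[0,0,0,0,0,0],[0,0,0,0,0,0]]' 0 20; python3 go.py 0.6336 -0.1970 0.118 12.8;python3 - <<'E'
from h import *
p,d=grab_frame('wrist'); cv2.imwrite('pics/w9.png',p[:,:,::-1])
p,d=grab_frame('side'); cv2.imwrite('pics/s9.png',cv2.resize(p[120:260,230:400,::-1],None,fx=4,fy=4,interpolation=2))
E
```

```text
time: 16.9
tcp_pos: [0.6366, -0.2023, 0.1201]
tcp_rot: [1.959, 2.45, 0.002]
wrist_force: [0.2, -0.5, 0.2]
finger_gap: -0.0
shift mm [ 5.8 -1.7  2.1] turn deg [ 0.2   0.14 -0.09] gap -0.0001485071815410334 F [ 0.2 -0.5  0.2] t 16.9 q [-0.37  0.46  1.59  0.    1.09 -0.59] tooly 12.71 pos [ 0.6366 -0.2023  0.1201]
```

View pics/w9.png

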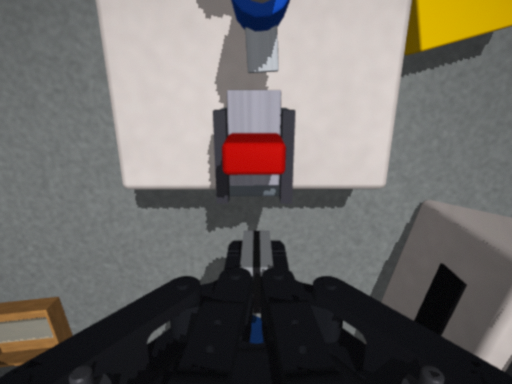

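View pics/s9.png

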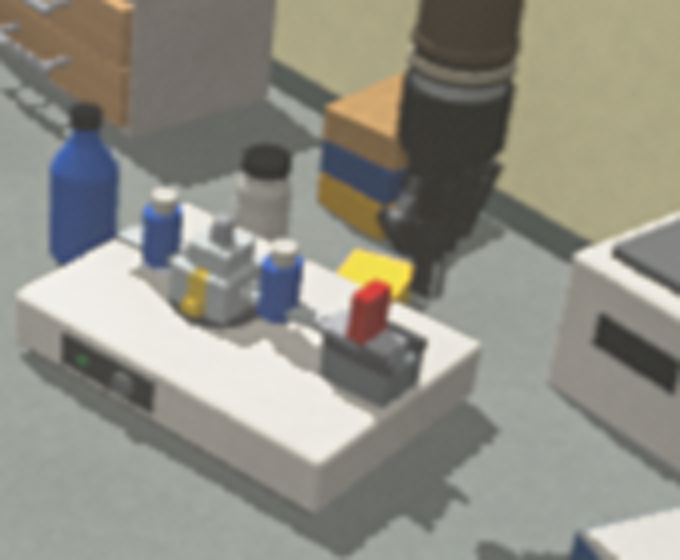

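```bash
python3 -m inch '[[0.01,-0.002,0,0,0,0],[0.01,0,0,0,0,0],[0.008,0,0,0,0,0],[0.008,0,0,0,0,0],[0.008,0,0,0,0,0],[0,0,0,0,0,0],[0,0,0,0,0,0],[0,0,0,0,0,0],[0,0,0,0,0,0],[0,0,0,0,0,0]]' 0 20; python3 go.py 0.6226 -0.1491 0.118 12.8;python3 - <<'E'
from h import *
p,d=grab_frame('wrist'); cv2.imwrite('pics/w10.png',p[:,:,::-1])
E
```

```text
time: 18.25
tcp_pos: [0.6242, -0.1567, 0.1203]
tcp_rot: [1.959, 2.45, 0.002]
wrist_force: [0.0, -0.2, 0.4]
finger_gap: -0.002
shift mm [7.7 0.1 2.3] turn deg [ 0.23  0.15 -0.08] gap -0.0021872455472009833 F [ 0.  -0.2  0.4] t 18.25 q [-0.31  0.42  1.65 -0.    1.07 -0.54] tooly 12.72 pos [ 0.6242 -0.1567  0.1203]
```

View pics/w10.png

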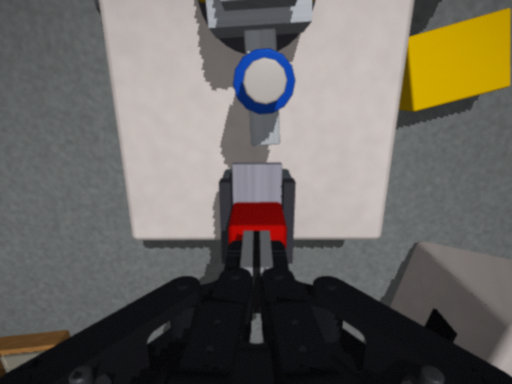

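```bash
cat > hd.py <<'E'
from h import *
p,d=grab_frame('wrist'); cm=cam('wrist')
hsv=cv2.cvtColor(p,cv2.COLOR_RGB2HSV); m=((hsv[...,0]<8)|(hsv[...,0]>172))&(hsv[...,1]>150)&(hsv[...,2]>60)&(d>0)
v,u=np.nonzero(m); P=np.array([at_d(cm,a,b,d[b,a]) for a,b in zip(u,v)]); 
o=np.array([.5925,-.0165]); t=np.radians(12.8); R=np.array([[np.cos(t),-np.sin(t)],[np.sin(t),np.cos(t)]])
B=(P[:,:2]-o)@R; k=P[:,2]>.135
print('red top n',k.sum(),'x',np.percentile(B[k,0],[2,98]).round(4),'y',np.percentile(B[k,1],[2,98]).round(4),'z',np.median(P[k,2]))
s=readout.state(); print('tcp in base',((np.array(s['tcp_pos'])[:2]-o)@R).round(4))
# lip & arm: scan along base y at x=0
for y in np.arange(-.16,-.07,.005):
    zs=[]
    for x in (-.004,0,.004):
        for z in (.1,):
            q=np.r_[o+R@[x,y],z]; 
            for _ in range(6):
                a=proj(cm,q).round().astype(int)
                if not(0<=a[0]<512 and 0<=a[1]<384) or d[a[1],a[0]]<=0: break
                q[2]=at_d(cm,a[0],a[1],d[a[1],a[0]])[2]
            zs.append(q[2])
    print(round(y,3),np.median(zs).round(3),end='; ')
E
python3 hd.py
```

```text
red top n 832 x [-0.015   0.0173] y [-0.148  -0.1372] z 0.14027366365072858
tcp in base [-1.000e-04 -1.436e-01]
-0.16 0.23; -0.155 0.232; -0.15 0.192; -0.145 0.215; -0.14 0.133; -0.135 0.1; -0.13 0.1; -0.125 0.101; -0.12 0.099; -0.115 0.099; -0.11 0.06; -0.105 0.088; -0.1 0.089; -0.095 0.088; -0.09 0.089; -0.085 0.089; -0.08 0.09; -0.075 0.124;
```

```bash
cat >> hd.py <<'E'
print()
for y in np.arange(-.17,-.12,.003):
    k=(B[:,1]>=y)&(B[:,1]<y+.003)&(abs(B[:,0])<.02)
    if k.sum(): print(round(y,3),k.sum(),np.percentile(P[k,2],[5,50,95]).round(3))
cv2.imwrite('pics/crop.png',cv2.resize(p[130:300,180:340,::-1],None,fx=4,fy=4))
E
python3 hd.py
```

```text
red top n 819 x [-0.0152  0.0174] y [-0.1481 -0.1373] z 0.14040227961898222
tcp in base [-1.000e-04 -1.436e-01]
-0.16 0.187; -0.155 0.232; -0.15 0.23; -0.145 0.215; -0.14 0.132; -0.135 0.1; -0.13 0.1; -0.125 0.1; -0.12 0.101; -0.115 0.1; -0.11 0.061; -0.105 0.087; -0.1 0.088; -0.095 0.09; -0.09 0.089; -0.085 0.088; -0.08 0.088; -0.075 0.124; 
-0.17 2 [0.101 0.102 0.102]
-0.167 4 [0.101 0.102 0.102]
-0.164 4 [0.102 0.102 0.103]
-0.161 3 [0.102 0.102 0.102]
-0.158 3 [0.102 0.102 0.103]
-0.155 3 [0.102 0.102 0.103]
-0.152 12 [0.103 0.14  0.14 ]
-0.149 48 [0.138 0.141 0.142]
-0.146 141 [0.139 0.141 0.142]
-0.143 180 [0.139 0.141 0.142]
-0.14 1424 [0.106 0.128 0.141]
-0.137 10 [0.12  0.162 0.166]
-0.134 4 [0.159 0.162 0.165]
```

View pics/crop.png

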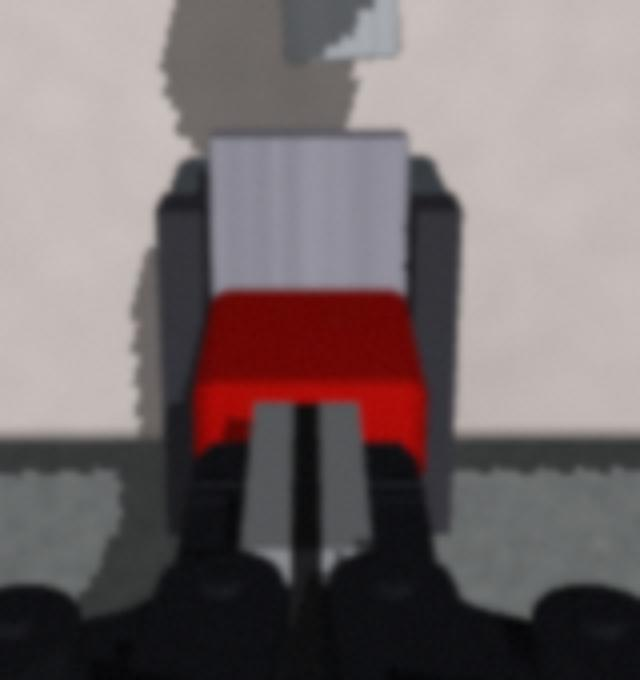

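Run:
```python
from h import *
p,d=grab_frame('wrist'); cm=cam('wrist')
o=np.array([.5925,-.0165]); t=np.radians(12.8); R=np.array([[np.cos(t),-np.sin(t)],[np.sin(t),np.cos(t)]])
for v in range(222,276,4):
    for u in (248,266):
        P=at_d(cm,u,v,d[v,u]); print(v,u,d[v,u].round(3),((P[:2]-o)@R).round(4),P[2].round(4),p[v,u])
p,d=grab_frame('side'); cv2.imwrite('pics/s10.png',cv2.resize(p[150:230,280:380,::-1],None,fx=7,fy=7,interpolation=2)); cm=cam('side'); print(proj(cm,readout.state()['tcp_pos']))
```

```text
222 248 0.176 [-0.0045 -0.1377] 0.1352 [107   6   5]
222 266 0.177 [ 0.0061 -0.1382] 0.1342 [108   4   4]
226 248 0.172 [-0.0044 -0.1382] 0.1395 [156  11   8]
226 266 0.172 [ 0.0059 -0.1385] 0.1391 [157  12   8]
230 248 0.171 [-0.0044 -0.1399] 0.1412 [138  54  55]
230 266 0.172 [ 0.0059 -0.1404] 0.1404 [141  54  56]
234 248 0.149 [-0.0039 -0.1324] 0.1615 [86 88 91]
234 266 0.15 [ 0.005  -0.1326] 0.1612 [85 87 90]
238 248 0.145 [-0.0038 -0.1323] 0.1659 [84 86 89]
238 266 0.145 [ 0.0049 -0.1322] 0.1661 [85 88 90]
242 248 0.14 [-0.0037 -0.132 ] 0.1706 [85 87 90]
242 266 0.14 [ 0.0047 -0.1319] 0.1707 [85 88 90]
246 248 0.137 [-0.0036 -0.1322] 0.1741 [85 87 90]
246 266 0.137 [ 0.0046 -0.1319] 0.1746 [85 87 89]
250 248 0.133 [-0.0035 -0.1316] 0.1787 [86 88 90]
250 266 0.133 [ 0.0044 -0.132 ] 0.178 [84 86 87]
254 248 0.13 [-0.0034 -0.1319] 0.1817 [85 86 89]
254 266 0.129 [ 0.0043 -0.1316] 0.1822 [86 88 90]
258 248 0.126 [-0.0034 -0.1317] 0.1852 [85 87 90]
258 266 0.127 [ 0.0042 -0.1321] 0.1846 [85 87 89]
262 248 0.123 [-0.0033 -0.1317] 0.1884 [85 88 89]
262 266 0.124 [ 0.0041 -0.132 ] 0.1878 [85 88 90]
266 248 0.122 [-0.0033 -0.1324] 0.1902 [ 95  97 100]
266 266 0.122 [ 0.004  -0.1322] 0.1905 [ 94  97 100]
270 248 0.12 [-0.0032 -0.1331] 0.192 [92 94 98]
270 266 0.118 [ 0.0038 -0.1315] 0.1945 [28 29 31]
274 248 0.113 [-0.0031 -0.1305] 0.1987 [16 16 20]
274 266 0.114 [ 0.0037 -0.1309] 0.1981 [14 16 18]
[320.16820929 197.53754372]
```

View pics/s10.png

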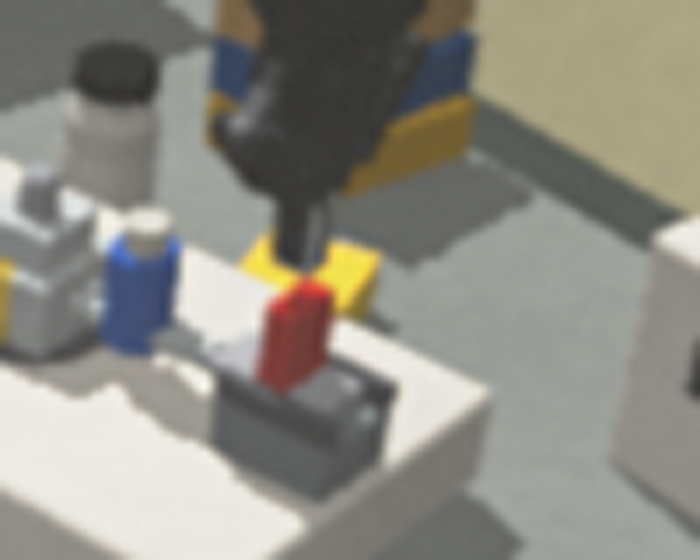

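The depth data shows the finger tips end at z≈0.158, about 37 mm above the reported TCP height, so they passed over the handle. That also explains the earlier slack cage. The clamp hasn't moved. I'll back off and go lower.

```bash
python3 -m inch '[[-0.02,0,0,0,0,0],[-0.02,0,0,0,0,0],[-0.008,0,0,0,0,0],[0,0,0,0,0,0],[0,0,0,0,0,0],[0,0,0.015,0,0,0],[0,0,0.015,0,0,0],[0,0,0.004,0,0,0],[0,0,0,0,0,0],[0,0,0,0,0,0]]' 0 20; python3 go.py 0.6336 -0.197 0.083 12.8;python3 - <<'E'
from h import *
p,d=grab_frame('wrist'); cv2.imwrite('pics/w11.png',p[:,:,::-1])
p,d=grab_frame('side'); cv2.imwrite('pics/s11.png',cv2.resize(p[150:230,280:380,::-1],None,fx=7,fy=7,interpolation=2))
E
```

```text
time: 19.75
tcp_pos: [0.6346, -0.2062, 0.0824]
tcp_rot: [1.96, 2.453, 0.001]
wrist_force: [0.3, 0.0, -0.3]
finger_gap: -0.002
shift mm [ 9.2  1.1 -0.6] turn deg [ 0.1   0.06 -0.06] gap -0.0017495150579147005 F [ 0.3  0.  -0.3] t 19.75 q [-0.38  0.5   1.61  0.    1.03 -0.6 ] tooly 12.74 pos [ 0.6346 -0.2062  0.0824]
```

View pics/w11.png

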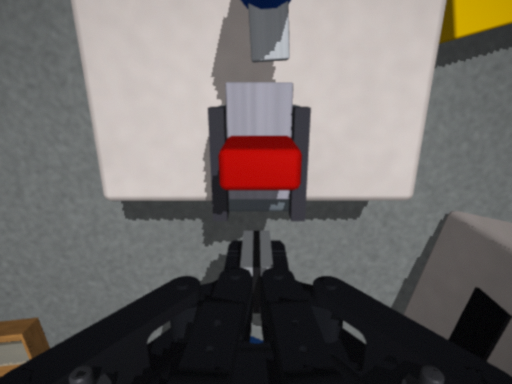

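View pics/s11.png

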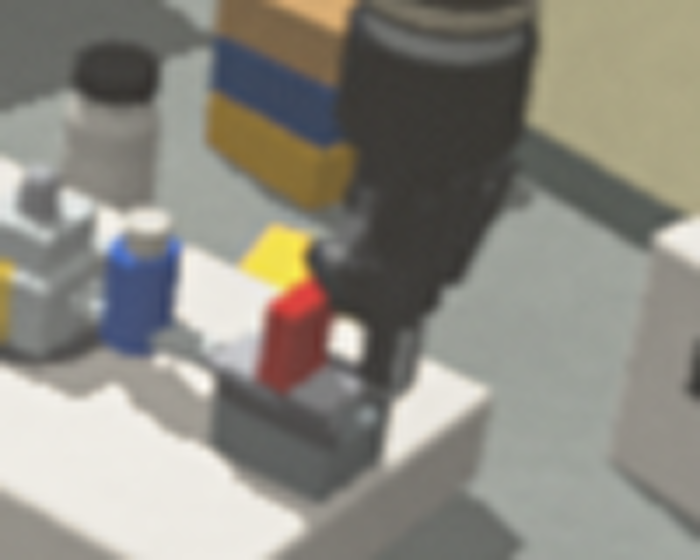

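Run:
```python
from h import *
cm=cam('side')
for z in (.083,.1,.12,.14): 
    u=proj(cm,[.6346,-.2062,z]); print(z,(u-[280,150])*7)
cw=cam('wrist');p,d=grab_frame('wrist')
for v in range(222,250,3):
    P=at_d(cw,248,v,d[v,248]); print(v,P.round(4),p[v,248])
```

```text
0.083 [366.6499191  452.35592519]
0.1 [371.85368014 420.24577841]
0.12 [378.08196046 381.84924603]
0.14 [384.42834616 342.76426373]
222 [ 0.6364 -0.245  -0.0009] [60 61 61]
225 [ 0.6175 -0.1304  0.2593] [57 59 59]
228 [ 0.6376 -0.2501  0.0011] [58 59 59]
231 [ 0.6286 -0.196   0.1212] [85 88 90]
234 [ 0.6287 -0.1959  0.1248] [91 94 96]
237 [ 0.6287 -0.1959  0.1279] [92 95 97]
240 [ 0.6288 -0.1958  0.1313] [92 94 97]
243 [ 0.6289 -0.1963  0.1333] [92 94 96]
246 [ 0.6289 -0.1957  0.1372] [92 94 96]
249 [ 0.6289 -0.1952  0.1408] [92 94 98]
```

```bash
python3 -m inch '[[0.01,0.001,0,0,0,0],[0.01,0,0,0,0,0],[0.006,0,0,0,0,0],[0.006,0,0,0,0,0],[0.006,0,0,0,0,0],[0.006,0,0,0,0,0],[0,0,0,0,0,0],[0,0,0,0,0,0],[0,0,0,0,0,0],[0,0,0,0,0,0]]' 0 20; python3 hd.py
```

```text
time: 21.15
tcp_pos: [0.6263, -0.1611, 0.084]
tcp_rot: [1.958, 2.45, 0.002]
wrist_force: [0.7, -0.4, -0.2]
finger_gap: -0.001
red top n 2953 x [-0.0149  0.0166] y [-0.1353 -0.1188] z 0.14087047708296357
tcp in base [ 0.0009 -0.1485]
-0.16 0.192; -0.155 0.166; -0.15 0.166; -0.145 0.167; -0.14 0.167; -0.135 0.14; -0.13 0.141; -0.125 0.142; -0.12 0.12; -0.115 0.1; -0.11 0.1; -0.105 0.1; -0.1 0.1; -0.095 0.101; -0.09 0.089; -0.085 0.089; -0.08 0.089; -0.075 0.125; 
-0.137 201 [0.14  0.141 0.141]
-0.134 446 [0.14  0.141 0.142]
-0.131 477 [0.14  0.141 0.142]
-0.128 480 [0.14  0.141 0.142]
-0.125 495 [0.14  0.141 0.142]
-0.122 1396 [0.107 0.136 0.141]
```

View pics/crop.png

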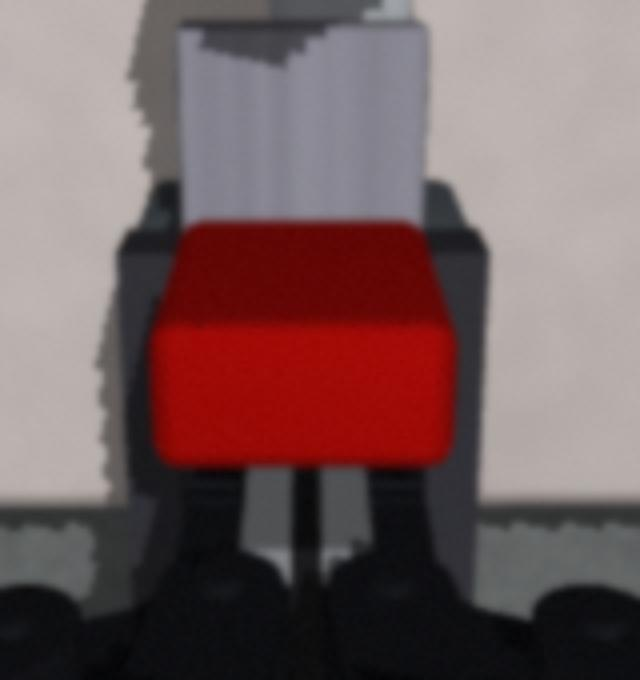

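```bash
python3 -m inch '[[0.005,0,0,0,0,0],[0.005,0,0,0,0,0],[0.004,0,0,0,0,0],[0.003,0,0,0,0,0],[0.002,0,0,0,0,0],[0,0,0,0,0,0],[0,0,0,0,0,0],[0,0,0,0,0,0],[0,0,0,0,0,0],[0,0,0,0,0,0]]' 0 20; python3 hd.py
```

```text
time: 22.45
tcp_pos: [0.6243, -0.1511, 0.0843]
tcp_rot: [1.942, 2.441, -0.014]
wrist_force: [1.3, -2.2, -1.2]
finger_gap: 0.002
red top n 2950 x [-0.0149  0.0167] y [-0.124  -0.1077] z 0.14082537704786566
tcp in base [ 0.0012 -0.1383]
-0.16 0.184; -0.155 0.181; -0.15 0.194; -0.145 0.172; -0.14 0.166; -0.135 0.166; -0.13 0.173; -0.125 0.14; -0.12 0.141; -0.115 0.141; -0.11 0.136; -0.105 0.1; -0.1 0.1; -0.095 0.1; -0.09 0.1; -0.085 0.101; -0.08 0.1; -0.075 0.093; 
-0.125 323 [0.14  0.141 0.142]
-0.122 459 [0.14  0.141 0.142]
```

```bash
python3 -m inch '[[0.004,0,0,0,0,0],[0.004,0,0,0,0,0],[0.004,0,0,0,0,0],[0.004,0,0,0,0,0],[0.004,0,0,0,0,0],[0.004,0,0,0,0,0],[0.004,0,0,0,0,0],[0.004,0,0,0,0,0],[0.004,0,0,0,0,0],[0.004,0,0,0,0,0]]' 0 20; python3 hd.py
```

```text
time: 23.75
tcp_pos: [0.6259, -0.1545, 0.0855]
tcp_rot: [1.885, 2.4, -0.071]
wrist_force: [2.6, -12.9, -4.7]
finger_gap: -0.0
red top n 2940 x [-0.0149  0.0166] y [-0.124  -0.1075] z 0.14081830165043105
tcp in base [ 0.002 -0.142]
-0.16 0.119; -0.155 0.143; -0.15 0.194; -0.145 0.193; -0.14 0.168; -0.135 0.169; -0.13 0.168; -0.125 0.14; -0.12 0.141; -0.115 0.141; -0.11 0.13; -0.105 0.1; -0.1 0.101; -0.095 0.101; -0.09 0.099; -0.085 0.1; -0.08 0.1; -0.075 0.1; 
-0.149 1 [0.103 0.103 0.103]
-0.128 5 [0.102 0.139 0.139]
-0.125 291 [0.14  0.141 0.142]
-0.122 423 [0.14  0.141 0.142]
```

The handle didn't move further under 13 N, so it's at its stop. I'll back off and check.

```bash
python3 -m inch '[[-0.015,0,0,0,0,0],[-0.02,0,0,0,0,0],[-0.015,0,0,0,0,0],[0,0,0,0,0,0],[0,0,-0.02,0,0,0],[0,0,-0.04,0,0,0],[0,0,-0.05,0,0,0],[0,0,-0.04,0,0,0],[0,0,0,0,0,0],[0,0,0,0,0,0]]' 0 20; python3 hd.py;python3 - <<'E'
from h import *
p,d=grab_frame('wrist'); cv2.imwrite('pics/w12.png',p[:,:,::-1])
p,d=grab_frame('side'); cv2.imwrite('pics/s12.png',cv2.resize(p[130:240,220:380,::-1],None,fx=4,fy=4,interpolation=2))
E
```

```text
time: 25.05
tcp_pos: [0.6314, -0.1861, 0.2495]
tcp_rot: [1.887, 2.404, -0.063]
wrist_force: [-0.0, -0.7, -0.6]
finger_gap: -0.003
red top n 754 x [-0.0146  0.017 ] y [-0.1251 -0.1077] z 0.1409897501337542
tcp in base [ 0.0007 -0.1743]
-0.16 0.091; -0.155 0.091; -0.15 0.09; -0.145 0.1; -0.14 0.099; -0.135 0.1; -0.13 0.101; -0.125 0.139; -0.12 0.141; -0.115 0.142; -0.11 0.141; -0.105 0.101; -0.1 0.1; -0.095 0.1; -0.09 0.1; -0.085 0.101; -0.08 0.088; -0.075 0.125; 
-0.134 4 [0.1 0.1 0.1]
-0.131 4 [0.099 0.101 0.103]
-0.128 23 [0.101 0.138 0.139]
-0.125 108 [0.138 0.141 0.142]
-0.122 126 [0.14  0.141 0.142]
```

View pics/w12.png

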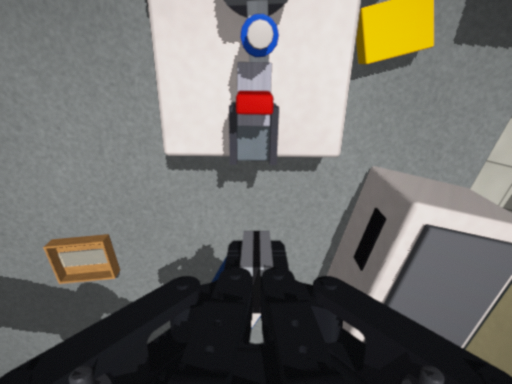

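View pics/s12.png

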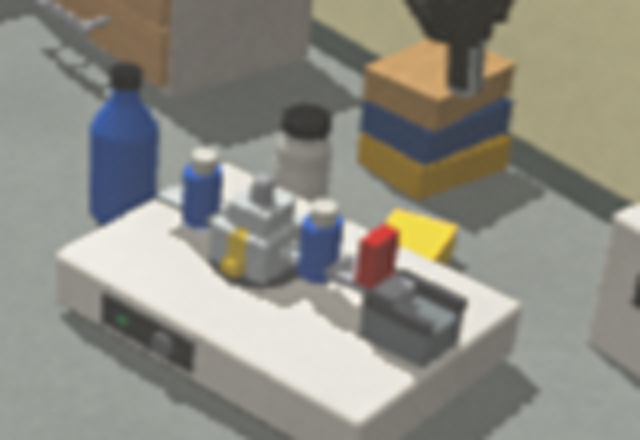

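```bash
python3 -c "
from rig import bot
bot.job_done()"
```

```text
the job is handed in; nothing more can be done
```

The rotor is home over the key and clamped. I handed the job in at about 25 s with the gripper clear and touching nothing. No verdict was reported.

**What I did:** I gripped the rotor's hub from above and turned it about 64° clockwise until its keyway met the key. When I released it, it dropped. I then pushed the red handle in from behind with the fingers shut.

**Last checks:**
- **Rotor height:** The hub, caps and arms measured about 12–13 mm lower than before, with the arm top at 88–89 mm. That is the full drop onto the collar.
- **Rotor angle:** The arms look aligned with the base edge. An estimate from the two detected cups read about 5° (0.08 rad) off. That is more than the roughly 3° the key allows but inside the limit, so I put it down to detection noise.
- **Clamp:** The handle centre is 116 mm from the spindle and the lip ends at about 81 mm. Both match fully in (34 mm). The handle did not move any further under about 13 N.
- **Bystanders:** I never came into contact with any of them that I could see. I did not measure their positions again afterwards.

**What went wrong on the way:** The shut finger tips showed up in the depth images about 37 mm higher than the reported TCP. Because of that, my first try at turning the rotor hardly moved it, and my first push passed over the top of the handle. I corrected both before they did any harm.

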